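# Lay two tubes in the carrier and hold it up level

### The arm

A 6-joint arm with a two-finger parallel gripper is mounted at the origin on a cart in front of the work surface, level with it; the furniture and walls round the work are solid. World frame = base frame: x ahead of the robot, y to its left, z up, the work surface at z = 0. Lengths are in m, angles in degrees, forces in N, time in s.
With the tool pointing down it reaches from about 0.3 to 0.775 m from the base axis. Payload 14.6 kg.
Tool frame: the origin (TCP) lies on the centre line of the jaws, within the pads' length; the fingertips stand 17 mm ahead of it and the grasp point (between the pads) lies 2 mm behind it; z points along the fingers, y is the line along which they close (so a half turn about z gives the same grasp; the last joint's range is limited). The gripper opens to 85 mm and grips with 20 to 120 N. Pads are 22 mm wide; open, the fingers measure 114 mm over their backs; the gripper's body (76 mm by 85 mm) begins 54 mm behind the grasp point. The pads swing forward as they close: fully open they stand 13 mm farther back than shut.
Start: joints at [-69.19, 17.183, 87.147, -0, 75.671, -3.816], TCP at [0.229, -0.5, 0.248] pointing down, gripper open.
Joint ranges: [-173.82, 173.82], [-45.26, 126.66], [13.44, 144.39], [-59.66, 239.66], [0, 175.72], [-146.38, 146.38]. Speed limits (degrees/s): [127.2, 127.2, 147.25, 180, 180, 180].

### API

Orientations are given as [roll, pitch, yaw] about the fixed x, y, z axes, in that order (R = Rz(yaw) Ry(pitch) Rx(roll)).
In Python, from cell import status, camera, workorder gives the robot as it stands.
- The arm moves only by the shell command python3 -m crank 'ROWS'. ROWS is JSON, a list of rows, each a list of 3 entries, a list of its own where there are three numbers: the shift along the tool's x, y, z each as a share of 1 m, from -1 to 1, then the turn, a rotation vector about the tool's x, y, z each as a share of 180 degrees, from -1 to 1, then the closure in counts, from 0 (fully open) to 255 (shut). In form: [[[dx, dy, dz], [wx, wy, wz], claw], ...]. A call has 1 to 20 rows; each row is the pose to reach, as a shift and turn from the pose commanded when the call began, along the tool's axes at that moment, turning the shorter way round; what a row does not reach only later rows make up. A row lasts 1/8 s, in which the tool goes at most 62.5 mm and 10.7 degrees, less where a joint would pass 70% of its speed; a pose out of reach is approached as far as the arm can. A call with a number of a shift or a turn outside -1 to 1 is refused whole. A call with a gripper value outside its range is refused whole. The fingers move at their own pace and stop on an object; the grip force is fixed at half the most. Time passes only in rows, so rows that repeat a pose let the fingers close. It gives the time, the measured TCP pose, the force, the opening and the grip force at its end, in the units of the state.
- status.get_state(): the state, without advancing time (a new reading comes with each control period).
- camera(name): name is "side" or "top"; returns a dict with "color" (400x640x3 uint8, red, green, blue), "mtx" (3x3 intrinsics, pixels), "distortion" ([k1, k2, p1, p2, k3] as OpenCV has them; the pictures are not rectified), "rvec" (rotation vector, rad) and "tvec" (3), from world to camera coordinates, as OpenCV has them. Camera axes: x right, y down, z forward; pixel columns grow to the right and rows downward; lengths in m; the calibration is good to about 2 mm. A picture is of the moment at which its call begins. There is no depth.
- workorder.sign_off(): hands the job in; it is judged then, once.
The state is a dict: "time": time; "q": joint angles; "joint_velocities": joint speeds; "effort": joint torques, N m; "tool_pos": TCP position; "orientation": TCP orientation; "force": force on the tool from outside, world axes, zero at the start; "torque": the same for the moment, N m; "opening": opening from 0.0 (shut) to 1.0 (fully open); "gripper_force": force on a finger pad.
Only numpy, scipy, OpenCV 4.12 (cv2) and the standard library are available. Lean on these libraries where they do the work, as an engineer would, in place of code of your own. Each camera call takes 0.05 s, during which the arm holds its last target. There are 200 camera calls.

### The job

Lay the two stray sample tubes flat in the empty tube carrier, one centred in each lane and resting in both of its V saddles, with their caps at the same end of the carrier (either end). Then take the carrier by the bar handle in its middle, lift it straight up from where it stands until its underside is about 12 cm above the bench, and finish while still holding it there, steady and level, with both tubes in place. Do not tip the carrier and leave the other things on the bench where they stand.

Things in the scene. Friction and masses are not known exactly. Their poses are not given: they have to be found in the camera images.
- carrier: Bare aluminium tube carrier, loose, 0.3 to 0.5 kg: plate 150 x 160 mm on four feet, top of plate 10 mm above the bench. Origin: centre of its underside. Own x runs along the lanes and the handle bar, y across, z up. Two lanes lie along x at y = +58 and -58 mm; each has two open V saddles at x = +32 and -32 mm. Between the saddles the fingers have free room.
- handle (a point): Middle of the grey handle bar, 75 mm above the carrier's underside: a bar along the carrier's x, 126 mm long, 14 mm wide (across y), 18 mm high, on two posts at x = +56 and -56 mm; free all round between the posts.
- lane_left (a point): Where the middle of a tube lies in the lane at carrier y = +58 mm, 38 mm above the carrier's underside. The V saddles have 45 degree cheeks, apex 28 mm and upper edges 46 mm above the underside, 36 mm wide at the top, 8 mm thick. A tube body settles with its axis 9 mm above the apex, a cap with its axis 13 mm above it, so a tube lies about 3 degrees out of level. Axes as the carrier's.
- lane_right (a point): The same point in the other lane, at carrier y = -58 mm.
- tube_a: One of two stray sample tubes that start lying on the bench (to the right, -y side, of the carrier), 91 mm long, 15 g: glass body 13 mm across, 66 mm long, then a moulded cap 18 mm across, 24 mm long. It can roll. Origin: centre of the round bottom end; own z runs along the tube to the cap. Its cap may point anywhere at the start.
- tube_b: One of two stray sample tubes that start lying on the bench (to the left, +y side, of the carrier), 91 mm long, 15 g: glass body 13 mm across, 66 mm long, then a moulded cap 18 mm across, 24 mm long. It can roll. Origin: centre of the round bottom end; own z runs along the tube to the cap. Its cap may point anywhere at the start.
- tube_a_mid (a point): Middle of the first tube's length, on its axis, 45 mm from the bottom end; here the body is 13 mm across. On the bench it lies about 8 mm up.
- tube_b_mid (a point): The same point of the second tube.
- tube_a_cap (a point): On the first tube's axis, in the middle of its cap, 79 mm from the bottom end.
- tube_b_cap (a point): The same point of the second tube.
- timer: Bystander: white digital timer 50 x 62 x 21 mm, loose, on the bench. Origin: centre of its underside.
- tape_roll: Bystander: roll of white tape 72 mm across, 24 mm high, loose, lying flat. Origin: centre of its underside.
- specimen_pot: Bystander: specimen pot with screw lid, 63 mm across, 61 mm high, loose. Origin: centre of its underside.

How it is judged (in metres and radians):
On the way:
1. both tubes lie in the carrier's two lanes, caps at the same end, let go, while the carrier stands on the bench ((((x of tube_a_mid in the frame of lane_left between -0.012 and 0.012 m and y of tube_a_mid in the frame of lane_left between -0.006 and 0.006 m and z of tube_a_mid in the frame of lane_left between -0.007 and 0.008 m) and (x of tube_b_mid in the frame of lane_right between -0.012 and 0.012 m and y of tube_b_mid in the frame of lane_right between -0.006 and 0.006 m and z of tube_b_mid in the frame of lane_right between -0.007 and 0.008 m)) or ((x of tube_a_mid in the frame of lane_right between -0.012 and 0.012 m and y of tube_a_mid in the frame of lane_right between -0.006 and 0.006 m and z of tube_a_mid in the frame of lane_right between -0.007 and 0.008 m) and (x of tube_b_mid in the frame of lane_left between -0.012 and 0.012 m and y of tube_b_mid in the frame of lane_left between -0.006 and 0.006 m and z of tube_b_mid in the frame of lane_left between -0.007 and 0.008 m))) and (x of each of tube_a_cap, tube_b_cap in the frame of carrier above 0.015 m or x of each of tube_a_cap, tube_b_cap in the frame of carrier below -0.015 m) and angle between the z axis of each of tube_a, tube_b and the x axis of carrier, either way round below 0.14 rad and contact force between each of tube_a, tube_b and the fingers below 0.05 N and height (world z) of carrier below 0.01 m), for 0.2 s.
At the end, for the whole second after the job is handed in: Held by the gripper, underside 90 to 170 mm above the bench, within 180 mm of its start, tilt under 0.1 rad, slower than 20 mm/s and 0.1 rad/s, touching no bystander; tubes down in separate lanes (12 mm along, 6 mm across, 0.14 rad), caps at the same end, not touched by fingers ((((x of tube_a_mid in the frame of lane_left between -0.012 and 0.012 m and y of tube_a_mid in the frame of lane_left between -0.006 and 0.006 m and z of tube_a_mid in the frame of lane_left between -0.007 and 0.008 m) and (x of tube_b_mid in the frame of lane_right between -0.012 and 0.012 m and y of tube_b_mid in the frame of lane_right between -0.006 and 0.006 m and z of tube_b_mid in the frame of lane_right between -0.007 and 0.008 m)) or ((x of tube_a_mid in the frame of lane_right between -0.012 and 0.012 m and y of tube_a_mid in the frame of lane_right between -0.006 and 0.006 m and z of tube_a_mid in the frame of lane_right between -0.007 and 0.008 m) and (x of tube_b_mid in the frame of lane_left between -0.012 and 0.012 m and y of tube_b_mid in the frame of lane_left between -0.006 and 0.006 m and z of tube_b_mid in the frame of lane_left between -0.007 and 0.008 m))) and (x of each of tube_a_cap, tube_b_cap in the frame of carrier above 0.015 m or x of each of tube_a_cap, tube_b_cap in the frame of carrier below -0.015 m) and angle between the z axis of each of tube_a, tube_b and the x axis of carrier, either way round below 0.14 rad and contact force between each of tube_a, tube_b and the fingers below 0.05 N and height (world z) of carrier between 0.09 and 0.17 m and distance of carrier from where it was at the start of the episode below 0.18 m and angle between carrier's own z axis and vertical below 0.1 rad and linear speed of carrier below 0.02 m/s and angular speed of carrier below 0.1 rad/s and contact force between carrier and the fingers above 2 N and contact force between carrier and timer below 0.05 N and contact force between carrier and tape_roll below 0.05 N and contact force between carrier and specimen_pot below 0.05 N); the arm keeps its last pose, push and grip.
It fails at once if the carrier is tipped by more than 0.25 rad (angle between carrier's own z axis and vertical above 0.25 rad).
It fails at once if the timer is pushed or knocked over (distance of timer from where it was at the start of the episode above 0.025 m).
It fails at once if the roll of tape is pushed or knocked over (distance of tape_roll from where it was at the start of the episode above 0.025 m).
It fails at once if the specimen pot is pushed or knocked over (distance of specimen_pot from where it was at the start of the episode above 0.025 m).
It also fails if it takes over 61 s, if anything falls off the work surface, if the arm or the gripper's body presses on something with over 40 N, if the wrist force passes 120 N, or if a joint passes its speed limit or range.

## Working session

There is one attempt and no reset: what is moved stays moved. The work goes in short steps, Python scripts to look and compute and a shell command to move; the robot and the scene stay as the last step left them, time stands still between calls to the robot, and variables do not carry over. Pictures are saved under pics/ and viewed, at most 10 in all, crops included, and the job is handed in when it is done.

```bash
mkdir -p pics; cat > h.py <<'E'
import numpy as np, cv2
from cell import status, camera, workorder
def snap(n):
    c=camera(n); np.savez('/tmp/%s.npz'%n,**{k:np.array(v) for k,v in c.items()}); return c
def load(n): return dict(np.load('/tmp/%s.npz'%n))
def ray(c,uv,z):
    K=np.array(c['mtx'],float);R=cv2.Rodrigues(np.array(c['rvec'],float))[0];t=np.array(c['tvec'],float).reshape(3)
    p=cv2.undistortPoints(np.array(uv,float).reshape(-1,1,2),K,np.array(c['distortion'],float)).reshape(-1,2)
    d=np.c_[p,np.ones(len(p))]@R; o=-R.T@t
    return o+d*((np.reshape(z,-1)-o[2])/d[:,2])[:,None]
def proj(c,P):
    return cv2.projectPoints(np.array(P,float).reshape(-1,1,3),np.array(c['rvec'],float),np.array(c['tvec'],float),np.array(c['mtx'],float),np.array(c['distortion'],float))[0].reshape(-1,2)
def save(c,f,box=None,s=1):
    im=np.array(c['color'])[:,:,::-1]
    if box: im=im[box[1]:box[3],box[0]:box[2]]
    cv2.imwrite('pics/'+f,cv2.resize(im,None,fx=s,fy=s,interpolation=cv2.INTER_CUBIC))
E
python3 - <<'E'
from h import *
for n in('top','side'):
    c=snap(n); save(c,n+'0.png',s=1.25); R=cv2.Rodrigues(np.array(c['rvec'],float))[0]; print(n,-R.T@np.array(c['tvec']).reshape(3),R[2])
s=status.get_state(); print(s['tool_pos'],s['orientation'],s['time'],s['opening'])
E
```

```text
top [0.39792282 0.0987334  1.0633392 ] [ 0.14256127 -0.01135622 -0.98972083]
side [ 0.48555274 -0.77675463  0.7644274 ] [ 0.04650595  0.79158917 -0.60928137]
[ 0.22910299 -0.49979145  0.24778733] [-1.79938637e+02 -3.73282584e-03  2.46251216e+01] 0.1 1.0029297604669258
```

View pics/top0.png

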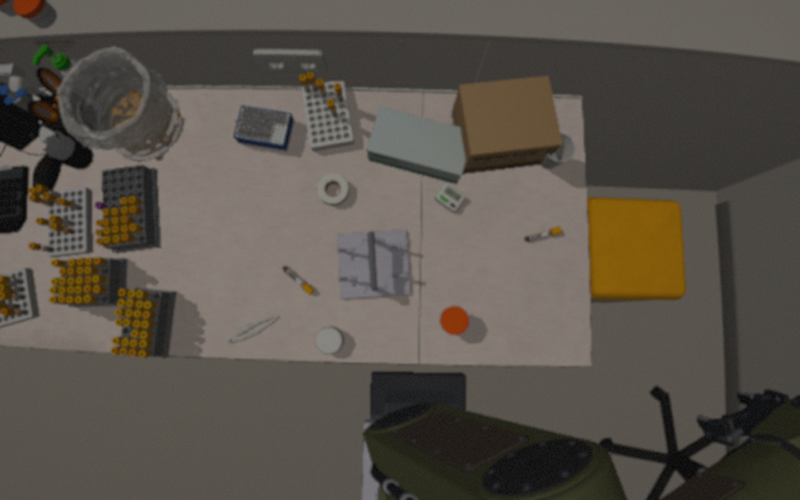

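View pics/side0.png

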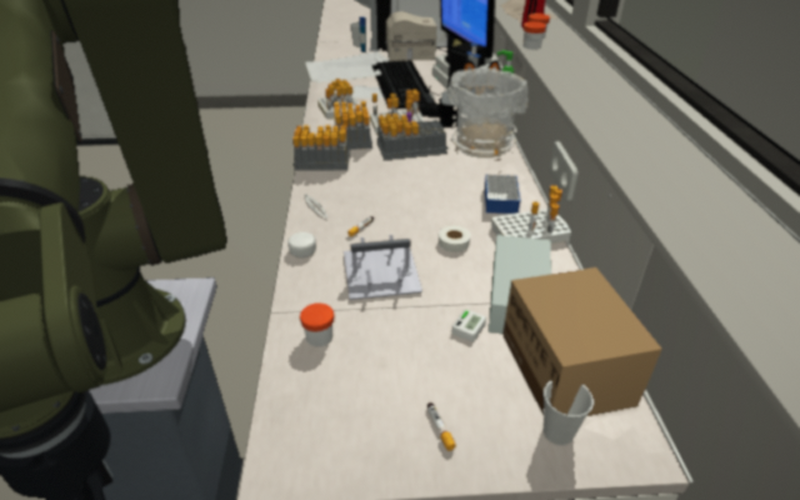

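The top view (1.25x scale) shows the carrier at about (374,264) with its bar running along the image's vertical. Tube_a is at (545,235) with its cap on the right, and tube_b is at (298,280) with its cap at lower right. The timer is at (450,197), the tape at (333,190), and the red pot at (455,320). I'll enlarge these next.

```bash
python3 - <<'E'
from h import *
c=load('top'); im=c['color'][:,:,::-1]
def cr(x,y,w,h,s): return cv2.resize(im[y:y+h,x:x+w],None,fx=s,fy=s,interpolation=cv2.INTER_CUBIC)
A=cr(410,170,50,37,8);B=cr(218,205,50,37,8);C=cr(265,180,80,60,5)
o=np.zeros((596,800,3),np.uint8);o[:296,:400]=A;o[:296,400:]=B;o[296:596,:400]=C
c2=load('side');im=c2['color'][:,:,::-1]
o[296:596,400:]=cr(265,185,80,60,5)
cv2.imwrite('pics/crops.png',o)
E
```

```text
(no output)
```

View pics/crops.png

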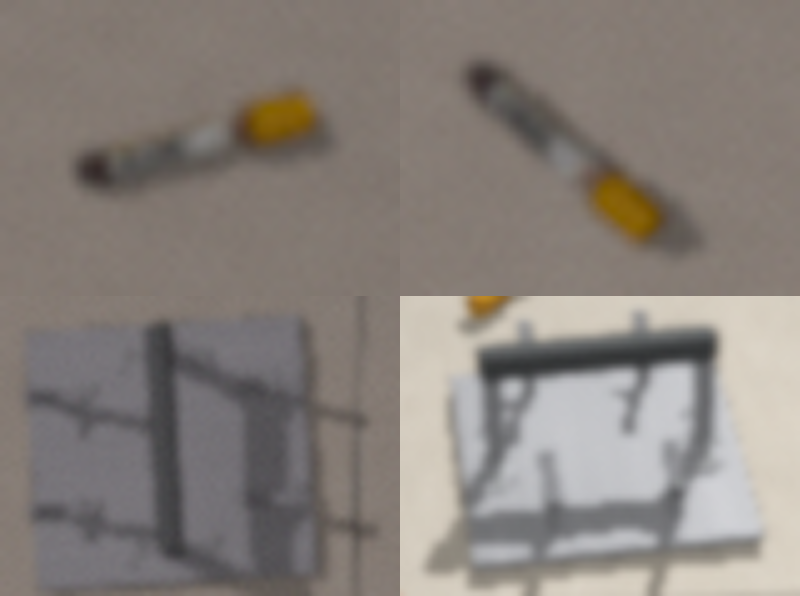

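```bash
cat > m.py <<'E'
from h import *
c=load('top')
f=lambda off,s,P:[[off[0]+(x+.5)/s-.5,off[1]+(y+.5)/s-.5] for x,y in P]
def tube(n,off,P):
    a,b=ray(c,f(off,8,P),[.0065,.009]); d=b-a; L=np.hypot(*d[:2]); u=d/L
    print(n,'bottom',a.round(4),'capend',b.round(4),'L',L.round(4),'yaw',np.degrees(np.arctan2(d[1],d[0])).round(1),'mid',((a+b)/2).round(4))
tube('a',(410,170),[(78,170),(316,114)])
tube('b',(218,205),[(68,75),(652-400,230)])
p=ray(c,f((265,180),5,[(25,36),(302,24),(315,279),(40,289)]),.01)
print('plate',p.round(4).tolist(),'c',p.mean(0).round(4),[np.linalg.norm(p[i]-p[i-1]).round(4) for i in range(4)])
d=(p[0]+p[1]-p[2]-p[3]);print('yaw',np.degrees(np.arctan2(d[1],d[0])))
d=p[0]+p[3]-p[1]-p[2];print('yaw',np.degrees(np.arctan2(-d[0],d[1])))
h=ray(c,f((265,180),5,[(158,29),(174,256)]),.084);d=h[0]-h[1];print('bar',h.round(4).tolist(),h.mean(0).round(4),np.linalg.norm(d),np.degrees(np.arctan2(d[1],d[0])))
E
python3 m.py; python3 - <<'E'
import sys; sys.path.insert(0,'.')
from h import *
c=load('side')
f=lambda P:[[265+(x-400+.5)/5-.5,185+(y-296+.5)/5-.5] for x,y in P]
h=ray(c,f([(480,352),(716,336)]),.084);print('side bar top',h.round(4),h.mean(0))
p=ray(c,f([(762,536),(470,563)]),.01);print(p.round(4))
t=load('top')
print(ray(t,[[360,157.6],[266.4,152],[364,256]],[.02,.024,.061]).round(3))
E
```

```text
a bottom [ 0.5734 -0.2027  0.0065] capend [ 0.5964 -0.2915  0.009 ] L 0.0917 yaw -75.5 mid [ 0.5849 -0.2471  0.0077]
b bottom [0.4911 0.3558 0.0065] capend [0.4375 0.2863 0.009 ] L 0.0878 yaw -127.6 mid [0.4643 0.321  0.0077]
plate [[0.5728, 0.2334, 0.01], [0.5841, 0.0736, 0.01], [0.4375, 0.0629, 0.01], [0.4278, 0.2187, 0.01]] c [0.5056 0.1472 0.01  ] [np.float64(0.1458), np.float64(0.1602), np.float64(0.147), np.float64(0.156)]
yaw 4.987659902930164
yaw 3.8113638585852887
bar [[0.5662, 0.1527, 0.084], [0.4449, 0.1402, 0.084]] [0.5056 0.1464 0.084 ] 0.12194889156935418 5.88144539168122
side bar top [[0.4442 0.1408 0.084 ]
 [0.5658 0.1466 0.084 ]] [0.50501843 0.14367744 0.084     ]
[[0.5843 0.0733 0.01  ]
 [0.4355 0.0625 0.01  ]]
[[ 0.664 -0.026  0.02 ]
 [ 0.672  0.246  0.024]
 [ 0.383 -0.035  0.061]]
```

```bash
cat > go.py <<'E'
import sys
from h import *
from scipy.spatial.transform import Rotation as Ro
x,y,z,yaw=map(float,sys.argv[1:5]); s=status.get_state()
R0=Ro.from_euler('xyz',s['orientation'],degrees=True); R1=Ro.from_euler('xyz',[180,0,yaw],degrees=True)
d=R0.inv().apply(np.array([x,y,z])-s['tool_pos']); w=np.degrees((R0.inv()*R1).as_rotvec())/180
print('t',s['time'],'pos',np.round(s['tool_pos'],4),np.round(s['orientation'],2),'F',np.round(s['force'],1),'open',round(s['opening'],3),'g',s['gripper_force'])
print('shift',d.round(4),'turn',w.round(4),'rows>=',np.linalg.norm(d)/.0625,np.linalg.norm(w)*180/10.7)
E
python3 go.py 0.585 -0.247 0.12 104.5
```

```text
t 0.1 pos [ 0.2291 -0.4998  0.2478] [-179.94   -0.     24.63] F [-0.3 -1.2 -0.5] open 1.003 g 0.0
shift [ 0.4289 -0.0814  0.1279] turn [-3.000e-04 -3.000e-04 -4.437e-01] rows>= 7.27772804268779 7.464943558794565
```

```bash
python3 -m crank '[[[0.429,-0.081,0.128],[0,0,-0.444],0],[[0.429,-0.081,0.128],[0,0,-0.444],0],[[0.429,-0.081,0.128],[0,0,-0.444],0],[[0.429,-0.081,0.128],[0,0,-0.444],0],[[0.429,-0.081,0.128],[0,0,-0.444],0],[[0.429,-0.081,0.128],[0,0,-0.444],0],[[0.429,-0.081,0.128],[0,0,-0.444],0],[[0.429,-0.081,0.128],[0,0,-0.444],0],[[0.429,-0.081,0.128],[0,0,-0.444],0],[[0.429,-0.081,0.128],[0,0,-0.444],0],[[0.429,-0.081,0.128],[0,0,-0.444],0],[[0.429,-0.081,0.128],[0,0,-0.444],0],[[0.429,-0.081,0.128],[0,0,-0.444],0]]'; python3 go.py 0.585 -0.247 0.022 104.5
```

```text
time: 1.72
tool_pos: [0.5852, -0.2479, 0.1205]
orientation: [180.0, 0.0, 104.5]
force: [0.3, -0.3, 0.2]
opening: 1.002
gripper_force: 0.0
t 1.725 pos [ 0.5852 -0.2479  0.1205] [1.7999e+02 1.0000e-02 1.0450e+02] F [ 0.3 -0.3  0.2] open 1.002 g 0.0
shift [ 0.0009 -0.      0.0985] turn [0.0001 0.0001 0.    ] rows>= 1.5762697550790226 0.0015249872101899783
```

```bash
python3 -m crank '[[[0.001,0,0.05],[0,0,0],0],[[0.001,0,0.08],[0,0,0],0],[[0.001,0,0.098],[0,0,0],0],[[0.001,0,0.098],[0,0,0],0],[[0.001,0,0.098],[0,0,0],150],[[0.001,0,0.098],[0,0,0],200],[[0.001,0,0.098],[0,0,0],255],[[0.001,0,0.098],[0,0,0],255],[[0.001,0,0.098],[0,0,0],255],[[0.001,0,0.098],[0,0,0],255],[[0.001,0,0.098],[0,0,0],255],[[0.001,0,0.098],[0,0,0],255]]'; python3 - <<'E'
from h import *
c=snap('side'); p=proj(c,[[.585,-.247,.01]])[0].astype(int); save(c,'a1.png',(p[0]-50,p[1]-50,p[0]+50,p[1]+35),6)
c=snap('top')
E
```

```text
time: 3.22
tool_pos: [0.5853, -0.2467, 0.0226]
orientation: [180.0, 0.0, 104.5]
force: [0.0, 1.0, 6.6]
opening: 0.116
gripper_force: 58.9
```

View pics/a1.png

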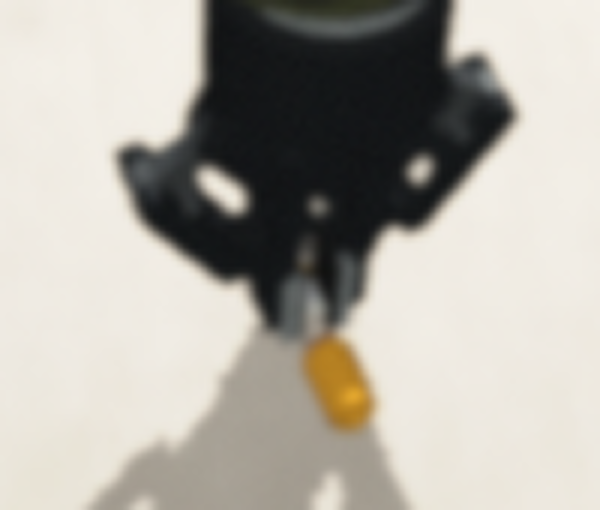

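The side view shows the fingers closed on the tube with the cap free at (340,385), but the tips sit high on the body: 9.9 mm opening on a 13 mm tube, with a 6.6 N upward force. I'll grip again about 4 mm lower.

```bash
python3 -m crank '[[[0,0,0],[0,0,0],150],[[0,0,0],[0,0,0],150],[[0,0,0.004],[0,0,0],150],[[0,0,0.004],[0,0,0],150],[[0,0,0.004],[0,0,0],255],[[0,0,0.004],[0,0,0],255],[[0,0,0.004],[0,0,0],255],[[0,0,0.004],[0,0,0],255],[[0,0,0.004],[0,0,0],255]]'; python3 go.py 0.585 -0.247 0.12 4.5
```

```text
time: 4.45
tool_pos: [0.5852, -0.2466, 0.0184]
orientation: [180.0, 0.0, 104.5]
force: [0.1, -0.6, 1.1]
opening: 0.123
gripper_force: 58.6
t 4.45 pos [ 0.5852 -0.2466  0.0184] [1.7999e+02 1.0000e-02 1.0455e+02] F [ 0.1 -0.6  1.1] open 0.123 g 58.6080139875412
shift [-0.0003 -0.0003 -0.1016] turn [ 1.000e-04 -0.000e+00  5.558e-01] rows>= 1.6262439482763211 9.350059117498146
```

```bash
python3 -m crank '[[[0,0,-0.06],[0,0,0],255],[[0,0,-0.12],[0,0,0],255],[[0,0,-0.14],[0,0,0],255],[[0,0,-0.14],[0,0,0],255]]'; python3 go.py 0.510 0.088 0.15 4.7
```

```text
time: 4.95
tool_pos: [0.5855, -0.2468, 0.1597]
orientation: [179.9, 0.1, 104.5]
force: [-0.4, -0.3, -2.2]
opening: 0.117
gripper_force: 58.7
t 4.95 pos [ 0.5855 -0.2468  0.1597] [1.7988e+02 1.0000e-01 1.0454e+02] F [-0.4 -0.3 -2.2] open 0.117 g 58.68233799934387
shift [0.3431 0.011  0.0091] turn [ 1.000e-03 -2.000e-04  5.547e-01] rows>= 5.493994694314785 9.331303407737963
```

```bash
python3 -m crank '[[[0.04,0,0],[0,0,0.06],255],[[0.08,0.002,0],[0,0,0.11],255],[[0.12,0.004,0],[0,0,0.16],255],[[0.16,0.005,0],[0,0,0.22],255],[[0.2,0.006,0],[0,0,0.27],255],[[0.24,0.007,0],[0,0,0.33],255],[[0.28,0.009,0],[0,0,0.39],255],[[0.3,0.01,0.005],[0,0,0.44],255],[[0.32,0.011,0.009],[0,0,0.5],255],[[0.335,0.011,0.009],[0,0,0.54],255],[[0.343,0.011,0.009],[0,0,0.555],255],[[0.343,0.011,0.009],[0,0,0.555],255],[[0.343,0.011,0.009],[0,0,0.555],255],[[0.343,0.011,0.009],[0,0,0.555],255]]'; python3 go.py 0.510 0.088 0.07 4.7
python3 - <<'E'
from h import *
a=snap('side');b=snap('top')
def cr(c,P,w,h,s):
    p=proj(c,[P])[0].astype(int);im=np.array(c['color'])[p[1]-h//2:p[1]+h//2,p[0]-w//2:p[0]+w//2,::-1];return cv2.resize(im,None,fx=s,fy=s,interpolation=cv2.INTER_CUBIC)
cv2.imwrite('pics/p1.png',np.hstack([cr(a,[.51,.1,.09],80,80,5),cr(b,[.51,.1,.09],80,80,5)]))
E
```

```text
time: 6.7
tool_pos: [0.5096, 0.0878, 0.1489]
orientation: [180.0, 0.0, 4.7]
force: [0.2, -0.2, -0.0]
opening: 0.119
gripper_force: 58.8
t 6.7 pos [0.5096 0.0878 0.1489] [1.80e+02 3.00e-02 4.66e+00] F [ 0.2 -0.2 -0. ] open 0.119 g 58.75272810459137
shift [ 0.0004 -0.0002  0.0789] turn [ 0.      0.0002 -0.0002] rows>= 1.2630950986095173 0.0047818792670585065
```

View pics/p1.png

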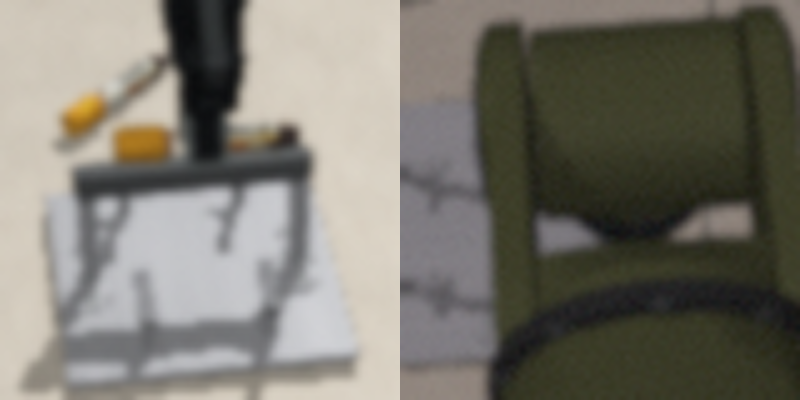

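The tube is held level, cap toward -x. In the left crop its ends are at about (113,143) for the cap and (298,137) for the bottom. I'll check the grasp point along its length.

```bash
python3 - <<'E'
from h import *
a=load('side');p=proj(a,[[.51,.1,.09]])[0].astype(int)
P=[[p[0]-40+(x+.5)/5-.5,p[1]-40+(y+.5)/5-.5] for x,y in[(113,144),(298,136)]]
r=ray(a,P,[.140,.137]);print(r,r.mean(0),np.linalg.norm(r[0]-r[1]))
E
```

```text
[[0.46560722 0.08569521 0.14      ]
 [0.55456504 0.09048297 0.137     ]] [0.51008613 0.08808909 0.1385    ] 0.08913706757348622
```

Mid is centred to within a millimetre and sits 10.5 mm below the TCP. Now I'll lower it to TCP z = 0.050, open partly and retreat.

```bash
python3 -m crank '[[[0.0005,0,0.04],[0,0,0],255],[[0.0005,0,0.07],[0,0,0],255],[[0.0005,0,0.085],[0,0,0],255],[[0.0005,0,0.093],[0,0,0],255],[[0.0005,0,0.099],[0,0,0],255],[[0.0005,0,0.099],[0,0,0],255],[[0.0005,0,0.099],[0,0,0],255]]'
```

```text
time: 7.68
tool_pos: [0.5106, 0.0884, 0.0509]
orientation: [-180.0, -0.1, 4.6]
force: [1.3, 3.0, 0.5]
opening: 0.124
gripper_force: 58.9
```

```bash
python3 -m crank '[[[0,0,0.0015],[0,0,0],255],[[0,0,0.0015],[0,0,0],220],[[0,0,0.0015],[0,0,0],190],[[0,0,0.0015],[0,0,0],160],[[0,0,0.0015],[0,0,0],140],[[0,0,0.0015],[0,0,0],140],[[0,0,0.0015],[0,0,0],140],[[0,0,-0.03],[0,0,0],140],[[0,0,-0.08],[0,0,0],140],[[0,0,-0.12],[0,0,0],100],[[0,0,-0.12],[0,0,0],0],[[0,0,-0.12],[0,0,0],0]]';python3 go.py .4643 .321 .12 52.4
```

```text
time: 9.18
tool_pos: [0.5098, 0.0882, 0.1696]
orientation: [180.0, 0.0, 4.6]
force: [-0.7, -1.0, -0.6]
opening: 0.991
gripper_force: 0.0
t 9.175 pos [0.5098 0.0882 0.1696] [1.80e+02 5.00e-02 4.65e+00] F [-0.7 -1.  -0.6] open 0.991 g 0.0
shift [-0.0265 -0.2358  0.0496] turn [-1.000e-04  3.000e-04 -2.653e-01] rows>= 3.8779910109216638 4.4630288104147455
```

```bash
python3 -m crank '[[[-0.008,-0.06,0],[0,0,-0.06],0],[[-0.016,-0.12,0],[0,0,-0.12],0],[[-0.022,-0.18,0],[0,0,-0.18],0],[[-0.0265,-0.22,0.02],[0,0,-0.24],0],[[-0.0265,-0.236,0.05],[0,0,-0.265],0],[[-0.0265,-0.236,0.05],[0,0,-0.265],0],[[-0.0265,-0.236,0.05],[0,0,-0.265],0],[[-0.0265,-0.236,0.05],[0,0,-0.265],0]]';python3 go.py .464 .3205 .018 52.4
python3 - <<'E'
from h import *
a=snap('side');b=snap('top')
def cr(c,P,w,h,s):
    p=proj(c,[P])[0].astype(int);print(p);im=np.array(c['color'])[p[1]-h//2:p[1]+h//2,p[0]-w//2:p[0]+w//2,::-1];return cv2.resize(im,None,fx=s,fy=s,interpolation=cv2.INTER_CUBIC)
cv2.imwrite('pics/p2.png',np.hstack([cr(a,[.49,.2,.04],100,100,4),cr(b,[.51,.12,.05],80,80,5)]))
E
```

```text
time: 10.18
tool_pos: [0.4653, 0.3207, 0.1213]
orientation: [180.0, -0.1, 52.2]
force: [0.4, -0.3, 0.8]
opening: 1.0
gripper_force: 0.0
t 10.175 pos [0.4653 0.3207 0.1213] [ 1.7997e+02 -8.0000e-02  5.2220e+01] F [ 0.4 -0.3  0.8] open 1.0 g 0.0
shift [-0.001  -0.0009  0.1033] turn [ 0.0002 -0.0004 -0.001 ] rows>= 1.653467718000067 0.01856214251699147
[298 195]
[307 207]
```

View pics/p2.png

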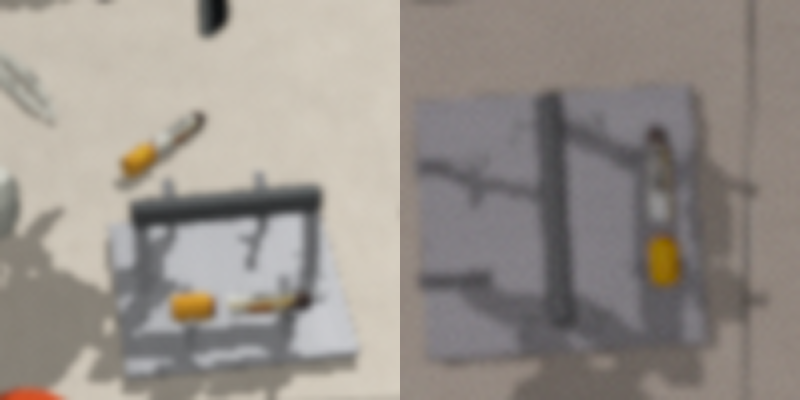

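Tube_a lies in the right lane with its cap toward -x, from (655,127) to (665,286) in the right crop. Tube_b is undisturbed. Next I'll check the numbers and cross-check tube_b from the side view.

```bash
python3 - <<'E'
from h import *
t=load('top');a=load('side')
f=lambda o,s,P:[[o[0]+(x+.5)/s-.5,o[1]+(y+.5)/s-.5] for x,y in P]
r=ray(t,f((267,167),5,[(255,127),(265,286)]),[.037,.041]);m=r.mean(0)
c=np.array([.5055,.146]);y=np.radians(4.7);R=np.array([[np.cos(y),np.sin(y)],[-np.sin(y),np.cos(y)]])
print('a top',r.round(4),'carrier frame',R@(m[:2]-c),np.linalg.norm(r[0]-r[1]))
r=ray(a,f((248,145),4,[(165,320),(318,298)]),[.041,.037]);print('a side rough',r.round(4))
r=ray(a,f((248,145),4,[(121,169),(205,114)]),[.009,.0065]);d=r[0]-r[1];print('b side',r.round(4),r.mean(0).round(4),np.linalg.norm(d),np.degrees(np.arctan2(d[1],d[0])))
E
```

```text
a top [[0.5571 0.0946 0.037 ]
 [0.4677 0.0868 0.041 ]] carrier frame [ 0.00239183 -0.05568804] 0.08982461874549814
a side rough [[0.4629 0.0762 0.041 ]
 [0.5606 0.0962 0.037 ]]
b side [[0.4315 0.2862 0.009 ]
 [0.4947 0.3579 0.0065]] [0.4631 0.322  0.0077] 0.0956437096146023 -131.40100931637954
```

```bash
python3 -m crank '[[[-0.001,-0.001,0.05],[0,0,0.004],0],[[-0.001,-0.001,0.08],[0,0,0.004],0],[[-0.001,-0.001,0.103],[0,0,0.004],0],[[-0.001,-0.001,0.103],[0,0,0.004],0],[[-0.001,-0.001,0.103],[0,0,0.004],150],[[-0.001,-0.001,0.103],[0,0,0.004],200],[[-0.001,-0.001,0.103],[0,0,0.004],255],[[-0.001,-0.001,0.103],[0,0,0.004],255],[[-0.001,-0.001,0.103],[0,0,0.004],255],[[-0.001,-0.001,0.103],[0,0,0.004],255],[[-0.001,-0.001,0.103],[0,0,0.004],255],[[-0.001,-0.001,0.06],[0,0,0.004],255],[[-0.001,-0.001,0],[0,0,0.004],255],[[-0.001,-0.001,-0.04],[0,0,0.004],255],[[-0.001,-0.001,-0.04],[0,0,0.004],255]]';python3 go.py .501 .204 .15 4.7
```

```text
time: 12.15
tool_pos: [0.4641, 0.3217, 0.1633]
orientation: [179.9, -0.3, 51.6]
force: [-0.7, -0.2, -0.4]
opening: 0.121
gripper_force: 58.8
t 12.15 pos [0.4641 0.3217 0.1633] [179.89  -0.29  51.63] F [-0.7 -0.2 -0.4] open 0.121 g 58.753405809402466
shift [-0.0695  0.102   0.0132] turn [-1.000e-04 -1.800e-03  2.607e-01] rows>= 1.9853773659362965 4.386182368666348
```

```bash
python3 -m crank '[[[-0.012,0.017,0],[0,0,0.045],255],[[-0.024,0.035,0],[0,0,0.09],255],[[-0.036,0.052,0],[0,0,0.135],255],[[-0.048,0.07,0],[0,0,0.18],255],[[-0.06,0.088,0.006],[0,0,0.225],255],[[-0.069,0.101,0.013],[0,0,0.261],255],[[-0.069,0.101,0.013],[0,0,0.261],255],[[-0.069,0.101,0.013],[0,0,0.261],255],[[-0.069,0.101,0.013],[0,0,0.261],255]]';python3 go.py .501 .205 .050 4.7
python3 - <<'E'
from h import *
a=snap('side')
p=proj(a,[[.5,.2,.12]])[0].astype(int);print(p);save(a,'p3.png',(p[0]-40,p[1]-40,p[0]+40,p[1]+40),6)
E
```

```text
time: 13.28
tool_pos: [0.4994, 0.2049, 0.1473]
orientation: [-180.0, -0.0, 4.8]
force: [0.3, -0.5, 0.0]
opening: 0.122
gripper_force: 58.7
t 13.275 pos [0.4994 0.2049 0.1473] [-180.     -0.      4.77] F [ 0.3 -0.5  0. ] open 0.122 g 58.70561063289642
shift [0.0016 0.     0.0973] turn [-0.     -0.      0.0004] rows>= 1.557391831483554 0.006515076281323875
[301 170]
```

View pics/p3.png

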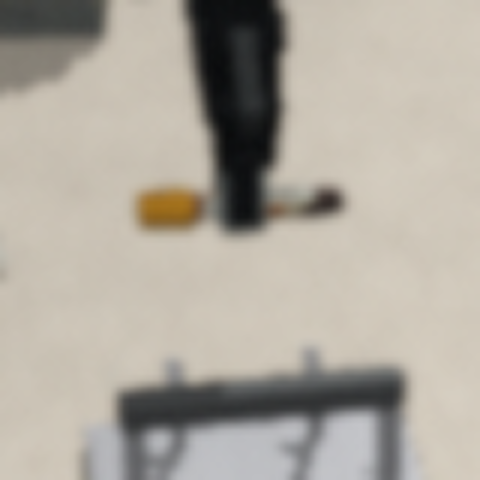

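Tube_b is held level, cap toward -x, with ends at (138,208) and (345,200) centred on the fingers at x≈242. Lowering it now.

```bash
python3 -m crank '[[[0.0015,0,0.04],[0,0,0],255],[[0.0015,0,0.07],[0,0,0],255],[[0.0015,0,0.085],[0,0,0],255],[[0.0015,0,0.092],[0,0,0],255],[[0.0015,0,0.0975],[0,0,0],255],[[0.0015,0,0.0975],[0,0,0],255],[[0.0015,0,0.0975],[0,0,0],255]]'
```

```text
time: 14.2
tool_pos: [0.5013, 0.2045, 0.0504]
orientation: [-180.0, -0.0, 4.6]
force: [1.2, -0.3, 0.2]
opening: 0.124
gripper_force: 58.8
```

```bash
python3 -m crank '[[[0,0,0.0015],[0,0,0],255],[[0,0,0.0015],[0,0,0],220],[[0,0,0.0015],[0,0,0],190],[[0,0,0.0015],[0,0,0],160],[[0,0,0.0015],[0,0,0],140],[[0,0,0.0015],[0,0,0],140],[[0,0,0.0015],[0,0,0],140],[[0,0,-0.03],[0,0,0],140],[[0,0,-0.08],[0,0,0],130],[[0,0,-0.12],[0,0,0],130],[[0,0,-0.12],[0,0,0],130],[[0.014,0.15,-0.15],[0,0,0],130],[[0.014,0.3,-0.15],[0,0,0],130],[[0.014,0.3,-0.15],[0,0,0],130],[[0.014,0.3,-0.15],[0,0,0],130],[[0.014,0.3,-0.15],[0,0,0],130],[[0.014,0.3,-0.15],[0,0,0],130],[[0.014,0.3,-0.15],[0,0,0],130]]';python3 go.py .5055 .147 .16 4.7
python3 - <<'E'
from h import *
a=snap('side');b=snap('top')
def cr(c,P,w,h,s):
    p=proj(c,[P])[0].astype(int);print(p);im=np.array(c['color'])[p[1]-h//2:p[1]+h//2,p[0]-w//2:p[0]+w//2,::-1];return cv2.resize(im,None,fx=s,fy=s,interpolation=cv2.INTER_CUBIC)
cv2.imwrite('pics/p4.png',np.hstack([cr(a,[.51,.14,.04],80,80,5),cr(b,[.51,.15,.05],80,80,5)]))
E
```

```text
time: 16.45
tool_pos: [0.5389, -0.0932, 0.1988]
orientation: [-180.0, 0.1, 4.6]
force: [-0.7, -0.4, -0.0]
opening: 0.488
gripper_force: 0.0
t 16.45 pos [ 0.5389 -0.0932  0.1988] [-1.7997e+02  9.0000e-02  4.6200e+00] F [-0.7 -0.4 -0. ] open 0.488 g 0.0
shift [-0.0139 -0.2421  0.0389] turn [-0.0002  0.0005 -0.0004] rows>= 3.929886323819199 0.011730225972899865
[306 208]
[297 207]
```

View pics/p4.png

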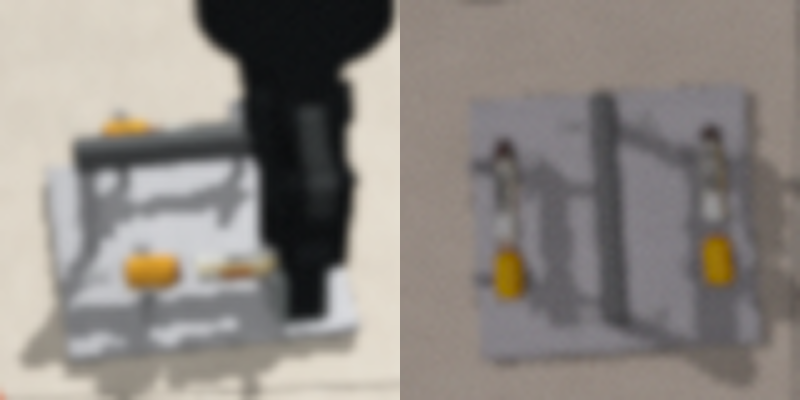

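Both tubes lie in their lanes with caps toward -x. In the top crop the left tube runs (503,140) to (510,298), the right (710,126) to (719,286), and the bar (602,92) to (616,323).

```bash
python3 - <<'E'
from h import *
t=load('top')
f=lambda o,s,P:[[o[0]+(x+.5)/s-.5,o[1]+(y+.5)/s-.5] for x,y in P]
r=ray(t,f((257,167),5,[(103,140),(110,298),(310,126),(319,286),(202,92),(216,323)]),[.037,.041,.037,.041,.084,.084])
h=(r[4]+r[5])/2;d=r[4]-r[5];y=np.arctan2(d[1],d[0]);print('bar',h,np.degrees(y),np.linalg.norm(d))
R=np.array([[np.cos(y),np.sin(y)],[-np.sin(y),np.cos(y)]])
for i in(0,2):
    m=(r[i]+r[i+1])/2;e=r[i]-r[i+1];print(m,R@(m-h)[:2],np.degrees(np.arctan2(e[1],e[0])),np.linalg.norm(e))
E
```

```text
bar [0.50565528 0.14482977 0.084     ] 5.3089760303106805 0.12401209084054539
[0.50245092 0.20373049 0.039     ] [0.00225927 0.05894453] 5.053815287191469 0.08903652680370312
[0.51279666 0.088193   0.039     ] [ 0.00187034 -0.05705458] 4.56860366502994 0.09036071294549888
```

```bash
python3 -m crank '[[[-0.0035,-0.06,0],[0,0,0],130],[[-0.007,-0.12,0],[0,0,0],130],[[-0.01,-0.18,0],[0,0,0],130],[[-0.013,-0.22,0.02],[0,0,0],130],[[-0.014,-0.241,0.039],[0,0,-0.001],130],[[-0.014,-0.241,0.039],[0,0,-0.001],130],[[-0.014,-0.241,0.039],[0,0,-0.001],130],[[-0.014,-0.241,0.039],[0,0,-0.001],130]]';python3 go.py .5056 .146 .074 4.8
```

```text
time: 17.55
tool_pos: [0.5062, 0.1451, 0.1615]
orientation: [-180.0, -0.1, 4.8]
force: [-0.1, 0.1, 0.8]
opening: 0.49
gripper_force: 0.0
t 17.55 pos [0.5062 0.1451 0.1615] [-1.7999e+02 -6.0000e-02  4.7800e+00] F [-0.1  0.1  0.8] open 0.49 g 0.0
shift [-0.0006 -0.001   0.0875] turn [-0.     -0.0004 -0.0001] rows>= 1.4004141709234912 0.006228227850350036
```

```bash
python3 -m crank '[[[0,-0.001,0.04],[0,0,0],130],[[0,-0.001,0.07],[0,0,0],130],[[0,-0.001,0.087],[0,0,0],130],[[0,-0.001,0.087],[0,0,0],130],[[0,-0.001,0.087],[0,0,0],130],[[0,-0.001,0.087],[0,0,0],160],[[0,-0.001,0.087],[0,0,0],190],[[0,-0.001,0.087],[0,0,0],210],[[0,-0.001,0.087],[0,0,0],230],[[0,-0.001,0.087],[0,0,0],255],[[0,-0.001,0.087],[0,0,0],255],[[0,-0.001,0.087],[0,0,0],255],[[0,-0.001,0.087],[0,0,0],255]]'
```

```text
time: 19.18
tool_pos: [0.506, 0.1465, 0.0744]
orientation: [180.0, -0.0, 4.8]
force: [-1.5, -3.2, 6.0]
opening: 0.151
gripper_force: 58.9
```

Gripped at TCP z 0.0744. Now lifting gently by 12 cm.

```bash
python3 -m crank '[[[0,0,-0.003],[0,0,0],255],[[0,0,-0.008],[0,0,0],255],[[0,0,-0.015],[0,0,0],255],[[0,0,-0.025],[0,0,0],255],[[0,0,-0.036],[0,0,0],255],[[0,0,-0.048],[0,0,0],255],[[0,0,-0.06],[0,0,0],255],[[0,0,-0.072],[0,0,0],255],[[0,0,-0.084],[0,0,0],255],[[0,0,-0.095],[0,0,0],255],[[0,0,-0.104],[0,0,0],255],[[0,0,-0.112],[0,0,0],255],[[0,0,-0.117],[0,0,0],255],[[0,0,-0.12],[0,0,0],255],[[0,0,-0.12],[0,0,0],255],[[0,0,-0.12],[0,0,0],255],[[0,0,-0.12],[0,0,0],255],[[0,0,-0.12],[0,0,0],255]]'
python3 - <<'E'
from h import *
a=snap('side')
p=proj(a,[[.505,.146,.16]])[0].astype(int);print(p);save(a,'p5.png',(p[0]-55,p[1]-40,p[0]+55,p[1]+50),6)
E
```

```text
time: 21.42
tool_pos: [0.5057, 0.1466, 0.1937]
orientation: [180.0, 0.0, 4.8]
force: [0.9, -0.6, -5.0]
opening: 0.154
gripper_force: 58.6
[303 168]
```

View pics/p5.png

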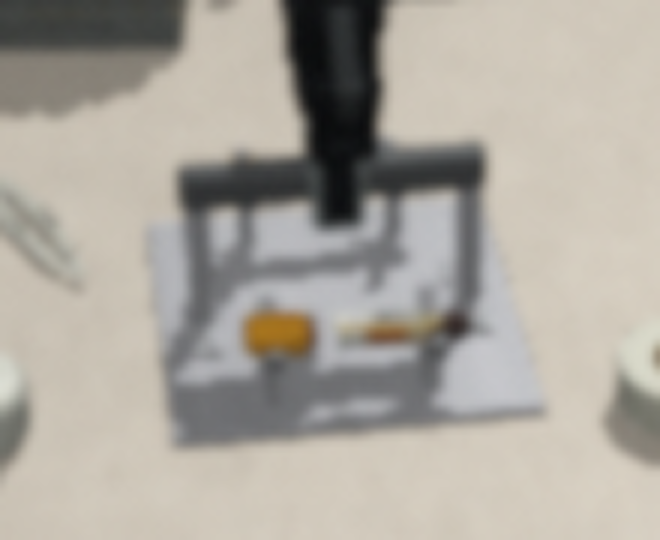

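Right tube and bar look level. The left tube is hidden behind the bar in this view, so I'll check by orange pixels against the predicted cap positions.

```bash
python3 - <<'E'
from h import *
y=np.radians(4.8);c=np.array([.5057,.1463,.119])
W=lambda x,yy,z:c+[x*np.cos(y)-yy*np.sin(y),x*np.sin(y)+yy*np.cos(y),z]
for n in('side','top'):
    k=snap(n);p=proj(k,[W(-.033,s*.058,.041) for s in(1,-1)]);b=proj(k,[W(-.06,0,.075),W(.06,0,.075)]);print(n,'pred caps L,R',p.round(0).tolist(),'bar',b.round().tolist())
    hsv=cv2.cvtColor(np.array(k['color']),cv2.COLOR_RGB2HSV);m=cv2.inRange(hsv,(8,140,70),(28,255,255))
    _,_,st,ce=cv2.connectedComponentsWithStats(m)
    print([(ce[i].round(0).tolist(),int(st[i,4])) for i in range(1,len(st)) if abs(ce[i]-p.mean(0)).max()<60])
    if n=='top': q=p.mean(0).astype(int);save(k,'p6.png',(q[0]-60,q[1]-50,q[0]+60,q[1]+40),6)
s=status.get_state();print(s['time'],s['tool_pos'],np.abs(s['joint_velocities']).max())
E
```

```text
side pred caps L,R [[288.0, 158.0], [293.0, 183.0]] bar [[279.0, 159.0], [328.0, 155.0]]
[([294.0, 183.0], 48), ([312.0, 183.0], 1)]
top pred caps L,R [[273.0, 219.0], [321.0, 216.0]] bar [[297.0, 228.0], [294.0, 178.0]]
[([274.0, 217.0], 40)]
21.575 [0.50575206 0.14659472 0.19373963] 0.1301177878161662
```

View pics/p6.png

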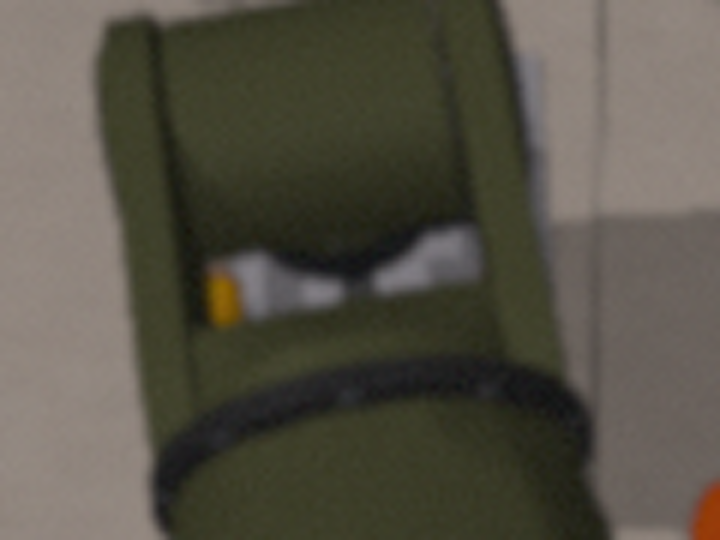

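The left cap shows at (225,300) in this crop, and both caps are within 2 px of their predicted places. The carrier is steady, so I'm handing in.

```bash
python3 -m crank '[[[0,0,0],[0,0,0],255],[[0,0,0],[0,0,0],255],[[0,0,0],[0,0,0],255],[[0,0,0],[0,0,0],255]]'; python3 -c "
from cell import workorder
print(workorder.sign_off())"
```

```text
time: 22.08
tool_pos: [0.5058, 0.1466, 0.1938]
orientation: [-180.0, -0.0, 4.8]
force: [-0.7, 0.7, -5.8]
opening: 0.147
gripper_force: 58.6
the job is handed in; nothing more can be done
None
```

I signed the job off at about 22 s with both tubes in their lanes, caps toward the robot, and the carrier held steady and level about 12 cm above the bench; sign-off gave no verdict.

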